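# Run along the sample box and shut its row of flip lids

## Robot

A 6-joint arm with a two-finger parallel gripper is mounted at the origin on the work surface. World frame = base frame: x ahead of the robot, y to its left, z up, the work surface at z = 0. Lengths are in m, angles in rad, forces in N, time in s.
With the tool pointing down it reaches from about 0.375 to 0.975 m from the base axis. Payload 3.8 kg.
Tool frame: the origin (TCP) lies at the very end of the fingers, on their centre line; the grasp point (between the pads) lies 19 mm behind it; y points along the fingers, x is the direction in which the jaws open and shut, and the axes are right-handed (so a half turn about y gives the same grasp; the last joint's range is limited). The gripper opens to 85 mm and grips with 20 to 120 N. Pads are 22 mm wide; open, the fingers measure 114 mm over their backs; the gripper's body (76 mm by 85 mm) begins 54 mm behind the grasp point. The pads swing forward as they close: fully open they stand 13 mm farther back than shut.
Start: joints at [-1.307, 0.264, 1.604, -0, 1.274, -0.037], TCP at [0.2, -0.645, 0.231] pointing down, gripper open.
Joint ranges: [-2.63, 2.63], [-0.94, 2.18], [0.31, 2.57], [-1.31, 4.45], [0, 2.66], [-2.55, 2.55]. Speed limits (rad/s): [2.57, 2.57, 3.14, 3.14, 3.14, 3.14].

## Interface

Orientations are given as a rotation vector (axis times angle).
In Python, from workcell import bot, cams gives the robot as it stands.
- The arm moves only by the tool play_rows, never from a script. Its argument "motion" is a list of rows, each a list of 2 entries, a list of its own where there are three numbers: the shift along the world's x, y, z normalised to -1 to 1, where 1 is 400 mm, then the turn, a rotation vector about the world's x, y, z normalised to -1 to 1, where 1 is pi/4 rad. In form: [[[tx, ty, tz], [ax, ay, az]], ...]. A call has 1 to 10 rows; each row is the pose to reach, as a shift and turn from the pose commanded when the call began; what a row does not reach only later rows make up. A row lasts 1/8 s, in which the tool goes at most 62.5 mm and 10.7 degrees, less where a joint would pass 70% of its speed; a pose out of reach is approached as far as the arm can. A call with a number of a shift or a turn outside -1 to 1 is refused whole. A call with a gripper value outside its range is refused whole. "gripper" is the closure, from 0 (fully open) to 1 (shut), set as the call begins (left out, the last holds). The fingers move at their own pace and stop on an object; "squeeze" is the grip in N (left out, the last holds). Time passes only in rows, so rows that repeat a pose let the fingers close. It gives the time, the measured TCP pose, the force and the opening at its end, in the units of the state.
- bot.read_state(): the state, without advancing time (a new reading comes with each control period).
- cams.read_camera(name): name is "side" or "top" or "wrist"; returns (picture, depth): 400x640x3 uint8, red, green, blue; 400x640 float32, m along the optical axis (not along the pixel's ray), 0 where there is no reading.
- cams.calibration(name): a dict with "mtx" (3x3 intrinsics, pixels), "R" (3x3) and "t" (3): a world point X has camera coordinates R X + t; the wrist camera has in their place "tool_from_camera" (4x4, takes a point from camera to tool coordinates, whose origin is the TCP and whose axes are the tool frame's). Camera axes: x right, y down, z forward; pixel columns grow to the right and rows downward; lengths in m; the calibration is good to about 2 mm. The wrist camera is an equidistant fisheye: a pixel r from the principal point sees the ray r / f radians off the axis. A picture is of the moment at which its call begins: read the wrist's pose just before it. calibration takes no time and is no camera call.
- bot.finish_job(): hands the job in, once; it reports no verdict.
Trained networks look in the newest picture that a camera, given by its name, has taken for a name from the list of things; names that differ only in an ending like _2 or _b are one class to them, and where a whole thing is asked for, a point or a joint stands for the part that bears it (a point fixed in the world has none). Each returns a list of dicts, best first, with "conf" (0 to 1); they miss things now and then, are a little off and sometimes report something else, mostly with a low value. They report only what shows in the picture. A call takes as long as a camera call. They do not tell look-alikes from the thing itself.
- cams.recognise(camera, label): "xyz" ([x, y, z] in m, in the coordinates of the camera as it stood for that picture, good to about 4 mm: the middle of the surface that is visible of it).
- cams.regions_of(camera, label): "mask" (400x640 bool, what is visible of it).
- cams.mark_of(camera, label): "xyz" ([x, y, z] in m, in the coordinates of the camera as it stood for that picture, good to about 4 mm: a listed point, or the origin of a listed thing).
The state is a dict: "time": time; "q": joint angles; "joint_vel": joint speeds; "joint_torque": joint torques, N m; "tool_pos": TCP position; "tcp_rot": TCP orientation; "wrist_force": force on the tool from outside, world axes, zero at the start; "torque": the same for the moment, N m; "width": opening from 0.0 (shut) to 1.0 (fully open).
Only numpy, scipy, OpenCV 4.12 (cv2) and the standard library are available. Lean on these libraries where they do the work, as an engineer would, in place of code of your own. Each camera call takes 0.05 s, during which the arm holds its last target.

## Task

The four small flip lids in a row on the grey sample box have been left ajar: starting at the hinge end of the row, run your fingertips lightly along it over the lids, so that they go down flat one after another, in order, and stay shut. Only touch and push: don't pinch a lid or flip it further open, don't press hard, and leave the vials, rack, bottle, dish and cup undisturbed. Finish with the hand clear.

Things in the scene. Friction and masses are not known exactly. Their poses are not given: they have to be found in the camera images.
- lidbox: Grey plastic sample box, its foot fixed, 190 x 56 mm, top 35.5 mm above the table, any heading, with four white flip lids in one row along it, all ajar at the start. Origin: centre of the underside, on the table. Its x axis runs along the row, from each lid's hinge towards its free end; y across, z up. Lids from the -x end: lid0 to lid3, hinge lines at x = -80, -38, 4, 46 mm, centred on y = 0.
- lid0 (a joint): opening angle of lid0 (number 1 of the row), rad: 0 shut flat on a stop, more as the free end rises; 0.25 to 0.55 at the start. Lid 36 mm wide, 38.5 mm long from hinge to tab tip, 4 mm thick; shut, its upper face is 40 mm above the table. About 1 N at mid-lid turns it; it stays where left, no catch. A fingertip sliding over it from hinge to free end turns it down.
- lid1 (a joint): opening angle of lid1 (number 2 of the row), rad: 0 shut flat on a stop, more as the free end rises; 0.25 to 0.55 at the start. Lid 36 mm wide, 38.5 mm long from hinge to tab tip, 4 mm thick; shut, its upper face is 40 mm above the table. About 1 N at mid-lid turns it; it stays where left, no catch. A fingertip sliding over it from hinge to free end turns it down.
- lid2 (a joint): opening angle of lid2 (number 3 of the row), rad: 0 shut flat on a stop, more as the free end rises; 0.25 to 0.55 at the start. Lid 36 mm wide, 38.5 mm long from hinge to tab tip, 4 mm thick; shut, its upper face is 40 mm above the table. About 1 N at mid-lid turns it; it stays where left, no catch. A fingertip sliding over it from hinge to free end turns it down.
- lid3 (a joint): opening angle of lid3 (number 4 of the row), rad: 0 shut flat on a stop, more as the free end rises; 0.25 to 0.55 at the start. Lid 36 mm wide, 38.5 mm long from hinge to tab tip, 4 mm thick; shut, its upper face is 40 mm above the table. About 1 N at mid-lid turns it; it stays where left, no catch. A fingertip sliding over it from hinge to free end turns it down.
- deck (a joint): how far the upper half of the box (which carries the lids) has sunk on its springs, m: 0 at rest, up to 0.007. It begins to sink at about 3 N and gives 1.5 N per mm, so the lids all sink together a little under a fingertip and come back up after.
- hinge0 (a point): point on the box's middle line above the hinge line of lid0, 40 mm above the table, level with the shut lids' upper faces: the hinge end of the row. Behind it lies a small level land of the same height, 5 mm long, then a slope down 4 mm to the end of the box. Axes as the box.
- hinge3 (a point): the same point at the hinge line of lid3, the last of the row (its free end lies 38.5 mm further on). Axes as the box.
- rack: bystander: grey vial rack, fixed, 150 x 50 x 30 mm, any heading, with four holes in a row along its x axis and no lids. Origin: centre of the underside.
- vial0: bystander: loose small vial with white cap, 19 mm across the cap, 46 mm high, standing 22 mm deep in the rack; its top is 54 mm above the table. Origin: centre of its underside.
- vial1: bystander: loose small vial with white cap, 19 mm across the cap, 46 mm high, standing 22 mm deep in the rack; its top is 54 mm above the table. Origin: centre of its underside.
- vial2: bystander: loose small vial with white cap, 19 mm across the cap, 46 mm high, standing 22 mm deep in the rack; its top is 54 mm above the table. Origin: centre of its underside.
- bottle: bystander: loose small amber bottle, 42 mm diameter, 75 mm high, standing 70 to 90 mm from the sample box's middle line. Origin: centre of its underside.
- dish: bystander: loose covered culture dish, 58 mm diameter, 15 mm high, lying beside the sample box, 68 to 80 mm from its middle line. Origin: centre of its underside.
- beaker: bystander: loose white cup, 60 mm diameter, 70 mm high, standing ahead of the robot between the box and the rack. Origin: centre of its underside.
Not all that is in view belongs to the job. Leave any blue look-alike of the lidbox alone.

How it is judged:
By the outcome, as a careful person would: the job done as asked, in the order asked, and still so for the second after the job is handed in, with the robot touching nothing.
It also fails if it takes over 38 s, if anything falls off the work surface, if the arm or the gripper's body presses on something with over 40 N, if the wrist force passes 120 N, or if a joint passes its speed limit or range.

## Working session

There is one attempt and no reset: what is moved stays moved. The work goes in short steps, Python scripts to look and compute and a tool call to move; the robot and the scene stay as the last step left them, time stands still between calls to the robot, and variables do not carry over. Pictures are saved under pics/ and viewed, and the job is handed in when it is done.

Besides the shell and the picture viewer there is one more tool, called after "Call:" as a command line: name --argument value ..., lists and objects as JSON in quotes. play_rows: Moves the arm, as the interface text tells. Its arguments: {"type":"object","properties":{"motion":{"type":"array","items":{"type":"array"}},"gripper":{"type":"number"},"squeeze":{"type":"number"}},"required":["motion"]}

```bash
ls; mkdir -p pics; cat > h.py <<'E'
import numpy as np, cv2
from workcell import bot, cams
def save(n,im): cv2.imwrite('pics/'+n,cv2.cvtColor(im,cv2.COLOR_RGB2BGR))
def w(cam,p):
    c=cams.calibration(cam); return np.array(c['R']).T@(np.array(p)-np.array(c['t']))
E
python3 - <<'E'
from h import *
s=bot.read_state(); print({k:np.round(v,3) for k,v in s.items()})
for n in ['top','side']:
    im,d=cams.read_camera(n); save(n+'1.png',im); np.save(n+'1.npy',d)
    for l in ['lidbox','hinge0','hinge3']:
        for r in cams.mark_of(n,l): print(n,l,round(r['conf'],2),np.round(w(n,r['xyz']),4))
E
```

```text
pics
{'time': np.float64(0.0), 'q': array([-1.307,  0.265,  1.605, -0.   ,  1.274, -0.037]), 'joint_vel': array([ 0.   ,  0.001,  0.001, -0.   , -0.001,  0.002]), 'joint_torque': array([ 1.0000e-03, -5.1510e+01, -3.6731e+01,  0.0000e+00,  1.3000e-02,
       -0.0000e+00]), 'tool_pos': array([ 0.2  , -0.644,  0.23 ]), 'tcp_rot': array([-1.335,  0.986, -0.983]), 'wrist_force': array([0.151, 0.311, 0.215]), 'torque': array([0.021, 0.027, 0.023]), 'width': np.float64(1.001)}
top lidbox 0.81 [ 0.2766 -0.3331  0.0029]
top lidbox 0.7 [ 0.5899 -0.1608 -0.0006]
top lidbox 0.31 [ 0.5286 -0.0956  0.0384]
top hinge0 0.97 [ 0.6251 -0.1887  0.0385]
top hinge0 0.72 [ 0.533  -0.1016  0.041 ]
top hinge0 0.72 [ 0.2382 -0.2637  0.0394]
top hinge0 0.69 [ 0.2919 -0.3754  0.0385]
top hinge3 0.97 [ 0.6251 -0.1887  0.0385]
top hinge3 0.72 [ 0.533  -0.1016  0.041 ]
top hinge3 0.72 [ 0.2382 -0.2637  0.0394]
top hinge3 0.69 [ 0.2919 -0.3754  0.0385]
side lidbox 0.66 [ 0.2729 -0.3356 -0.0007]
side lidbox 0.6 [ 5.897e-01 -1.607e-01  3.000e-04]
side hinge0 0.97 [ 0.2342 -0.2694  0.0382]
side hinge0 0.8 [ 0.534  -0.0989  0.0406]
side hinge0 0.69 [ 0.6216 -0.1903  0.0353]
side hinge0 0.64 [ 0.2944 -0.3801  0.0399]
side hinge3 0.97 [ 0.2342 -0.2694  0.0382]
side hinge3 0.8 [ 0.534  -0.0989  0.0406]
side hinge3 0.69 [ 0.6216 -0.1903  0.0353]
side hinge3 0.64 [ 0.2944 -0.3801  0.0399]
```

View pics/top1.png

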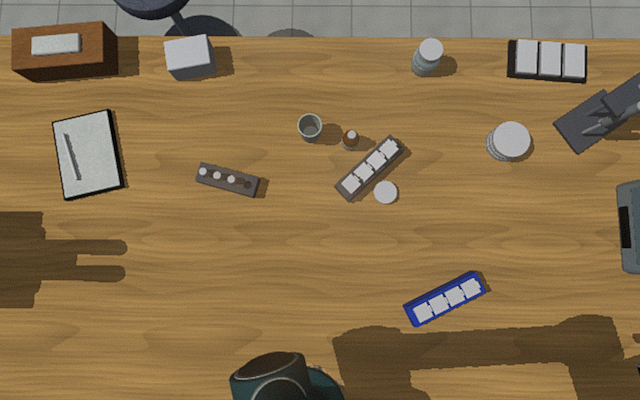

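View pics/side1.png

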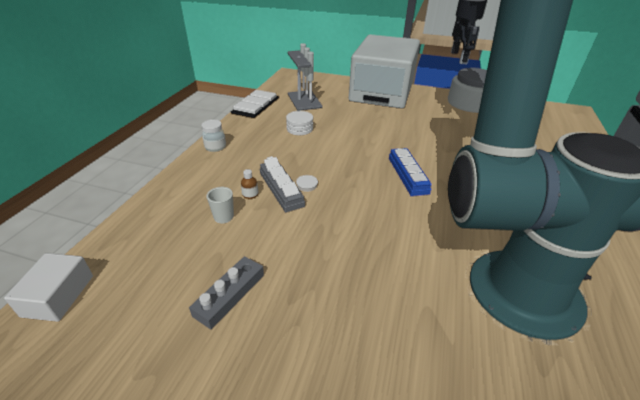

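```bash
python3 - <<'E'
from h import *
from scipy.spatial.transform import Rotation as R
s=bot.read_state(); M=R.from_rotvec(s['tcp_rot']).as_matrix(); print(M.round(3)); 
a=np.degrees(np.arctan2(M[1,0],M[0,0])); print('jaw heading',a)
print(cams.calibration('wrist'))
d=np.load('top1.npy'); c=cams.calibration('top'); im=cv2.imread('pics/top1.png')
cv2.imwrite('pics/crop.png',cv2.resize(im[110:220,280:440],None,fx=5,fy=5,interpolation=cv2.INTER_CUBIC))
m=cams.regions_of('top','lidbox')
K=np.array(c['mtx'])
for r in m:
    v,u=np.nonzero(r['mask']&(d>0)); z=d[v,u]
    P=np.linalg.inv(K)@np.stack([u*z,v*z,z]); P=(np.array(c['R']).T@(P-np.array(c['t'])[:,None])).T
    print(r['conf'],len(u),P.mean(0).round(4),P[:,2].min(),P[:,2].max())
    k=P[:,2]>0.02
    (cx,cy),sz,ang=cv2.minAreaRect((P[k][:,:2]*1000).astype(np.float32)); print(cx,cy,sz,ang)
    if abs(cx-590)<25:
        h=np.radians(-43.5); e=np.array([np.cos(h),np.sin(h)]); f=np.array([-e[1],e[0]])
        q=P[k][:,:2]-np.array([cx,cy])/1000
        x=q@e;y=q@f
        for b in range(-96,96,6):
            j=(x*1000>=b)&(x*1000<b+6)&(abs(y)<.012)
            if j.any(): print(b+3,P[k][j,2].mean().round(4),P[k][j,2].max().round(4))
E
```

```text
[[ 0.296 -0.     0.955]
 [-0.955  0.     0.296]
 [-0.    -1.     0.   ]]
jaw heading -72.76377434111049
{'mtx': array([[309.70691629,   0.        , 321.27632395],
       [  0.        , 309.70691629, 196.86743691],
       [  0.        ,   0.        ,   1.        ]]), 'tool_from_camera': array([[ 9.99999148e-01,  8.78106272e-04,  9.65590873e-04,
         2.76022998e-05],
       [-6.60115012e-04, -2.97940444e-01,  9.54584232e-01,
        -1.42171297e-01],
       [ 1.12591497e-03, -9.54584057e-01, -2.97939610e-01,
         7.60154009e-02],
       [ 0.00000000e+00,  0.00000000e+00,  0.00000000e+00,
         1.00000000e+00]])}
0.78 2079 [ 0.2781 -0.3287  0.0356] -0.001597549227735267 0.04493462426301809
275.9652404785156 -333.244384765625 (54.449832916259766, 188.44223022460938) 27.124177932739258
0.59 1756 [ 0.5858 -0.153   0.0401] -0.0028075690117446202 0.06204126607258307
590.5189819335938 -155.55551147460938 (55.52869415283203, 186.0572967529297) 43.62042999267578
-93 0.0329 0.0409
-87 0.0402 0.0434
-81 0.0408 0.0431
-75 0.0428 0.0456
-69 0.0455 0.0491
-63 0.0473 0.0503
-57 0.0507 0.0548
-51 0.0537 0.0573
-45 0.0514 0.0574
-39 0.0385 0.0436
-33 0.0419 0.0459
-27 0.0441 0.0463
-21 0.0459 0.0511
-15 0.0484 0.0501
-9 0.0502 0.0544
-3 0.0512 0.0535
3 0.0384 0.0427
9 0.042 0.0458
15 0.0441 0.0463
21 0.0462 0.049
27 0.0486 0.0511
33 0.0501 0.0536
39 0.0518 0.0541
45 0.0386 0.0432
51 0.0432 0.0462
57 0.0467 0.0519
63 0.0505 0.0543
69 0.054 0.06
75 0.0566 0.062
81 0.058 0.0598
87 0.0363 0.0398
93 0.036 0.0384
```

View pics/crop.png

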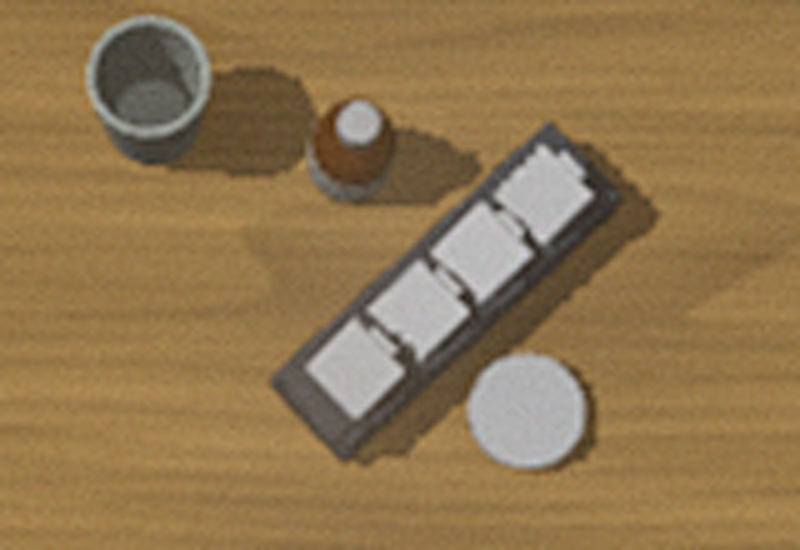

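Call:
play_rows --motion '[[[0.5,0.625,0],[0,0,0.31]],[[0.5,0.625,0],[0,0,0.31]],[[0.5,0.625,0],[0,0,0.31]],[[0.5,0.625,0],[0,0,0.31]],[[0.5,0.625,0],[0,0,0.31]],[[0.5,0.625,0],[0,0,0.31]]]' --gripper 1

```text
time: 1.2
tool_pos: [0.4021, -0.3916, 0.2316]
tcp_rot: [-1.419, 0.795, -0.796]
wrist_force: [0.0, -0.1, -0.1]
width: 0.0
```

Call:
play_rows --motion '[[[0.45,0.575,0],[0,0,0.31]],[[0.45,0.575,0],[0,0,0.31]],[[0.45,0.575,0],[0,0,0.31]],[[0.45,0.575,0],[0,0,0.31]],[[0.45,0.575,0],[0,0,0.31]],[[0.45,0.575,0],[0,0,0.31]],[[0.45,0.575,0],[0,0,0.31]]]'

```text
time: 2.08
tool_pos: [0.5796, -0.1656, 0.2311]
tcp_rot: [-1.484, 0.613, -0.612]
wrist_force: [-0.1, 0.2, -0.1]
width: 0.002
```

```bash
cat >> h.py <<'E'
from scipy.spatial.transform import Rotation as Ro
def tw():
    s=bot.read_state(); T=np.eye(4); T[:3,:3]=Ro.from_rotvec(s['tcp_rot']).as_matrix(); T[:3,3]=s['tool_pos']
    return T@np.array(cams.calibration('wrist')['tool_from_camera'])
def wcloud(d,mask,T):
    K=cams.calibration('wrist')['mtx']; v,u=np.nonzero(mask&(d>0)); z=d[v,u]
    a=(u-K[0,2])/K[0,0]; b=(v-K[1,2])/K[1,1]; r=np.hypot(a,b)+1e-9; t=np.tan(r)
    P=np.stack([a/r*t*z,b/r*t*z,z,np.ones_like(z)]); return (T@P)[:3].T
E
python3 - <<'E'
from h import *
T=tw(); im,d=cams.read_camera('wrist'); save('wrist1.png',im)
for l in ['hinge0','lidbox']:
    for r in cams.mark_of('wrist',l): print(l,round(r['conf'],2),(T@np.r_[r['xyz'],1])[:3].round(4))
for r in cams.regions_of('wrist','lidbox'):
    P=wcloud(d,r['mask'],T); print(r['conf'],P.mean(0).round(4))
    k=P[:,2]>0.025; q=P[k]
    (cx,cy),sz,ang=cv2.minAreaRect((q[:,:2]*1000).astype(np.float32)); print(cx,cy,sz,ang)
    np.save('pc.npy',q)
    h=np.radians(-44.5); e=np.array([np.cos(h),np.sin(h)]); f=np.array([-e[1],e[0]])
    c0=np.array([.590,-.159]); x=(q[:,:2]-c0)@e*1000; y=(q[:,:2]-c0)@f*1000
    print('x',np.percentile(x,[0.2,99.8]))
    for b in range(-99,99,6):
        j=(x>=b)&(x<b+6)
        if j.sum()>10:
            jj=j&(abs(y)<10); print(b+3,'y',np.percentile(y[j],[1,99]).round(1),'z',np.median(q[jj,2]).round(4) if jj.any() else None)
E
```

```text
hinge0 0.96 [ 0.5343 -0.1049  0.0397]
hinge0 0.86 [ 0.6247 -0.1934  0.0404]
lidbox 0.43 [ 5.304e-01 -1.998e-01 -1.000e-04]
0.61 [ 0.5919 -0.1547  0.0391]
589.4577026367188 -157.46847534179688 (53.10263442993164, 188.0272979736328) 43.8044319152832
x [-94.3207055   91.52110189]
-96 y [-17.   20.8] z 0.0359
-90 y [-22.3  29.1] z 0.0381
-84 y [-22.4  28.8] z 0.0394
-78 y [-22.5  28.5] z 0.0411
-72 y [-22.4  28.9] z 0.0443
-66 y [-22.4  28. ] z 0.0467
-60 y [-22.6  28.5] z 0.0498
-54 y [-22.6  28.3] z 0.0527
-48 y [-22.7  28.1] z 0.054
-42 y [-24.  28.] z 0.0353
-36 y [-24.1  27.7] z 0.0408
-30 y [-24.1  27.5] z 0.0429
-24 y [-24.2  27.3] z 0.0449
-18 y [-24.1  27. ] z 0.0471
-12 y [-24.3  26.8] z 0.0493
-6 y [-24.3  26.6] z 0.0508
0 y [-24.2  26.4] z 0.0365
6 y [-24.1  26.5] z 0.0407
12 y [-24.9  26.3] z 0.0428
18 y [-25.8  26.2] z 0.0452
24 y [-25.5  26.1] z 0.0473
30 y [-25.5  25.9] z 0.0493
36 y [-25.7  25.8] z 0.0512
42 y [-25.7  25.8] z 0.0377
48 y [-25.7  24.7] z 0.0417
54 y [-25.6  24.6] z 0.0451
60 y [-25.7  24.4] z 0.0488
66 y [-25.6  24.6] z 0.0528
72 y [-26.4  24.6] z 0.0561
78 y [-27.1  24.6] z 0.0583
84 y [-26.8  24.6] z 0.0352
90 y [-26.1  23.8] z 0.035
```

View pics/wrist1.png

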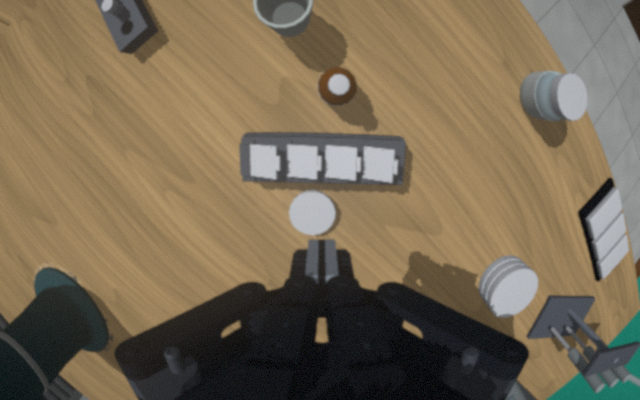

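Call:
play_rows --motion '[[[-0.138,0.183,-0.2],[0,0,-0.01]],[[-0.138,0.183,-0.35],[0,0,-0.01]],[[-0.138,0.183,-0.4275],[0,0,-0.01]],[[-0.138,0.183,-0.4275],[0,0,-0.01]],[[-0.138,0.183,-0.4275],[0,0,-0.01]],[[-0.138,0.183,-0.4275],[0,0,-0.01]]]'

```text
time: 3.02
tool_pos: [0.528, -0.0928, 0.0634]
tcp_rot: [-1.48, 0.614, -0.623]
wrist_force: [0.3, -0.5, 0.5]
width: 0.0
```

```bash
python3 - <<'E'
from h import *
T=tw(); im,d=cams.read_camera('wrist'); save('wrist2.png',im)
s=bot.read_state(); print(s['tool_pos'],s['wrist_force'])
E
```

```text
[ 0.52799352 -0.09278209  0.06340994] [-0.72934148 -0.45965594  0.71945482]
```

View pics/wrist2.png

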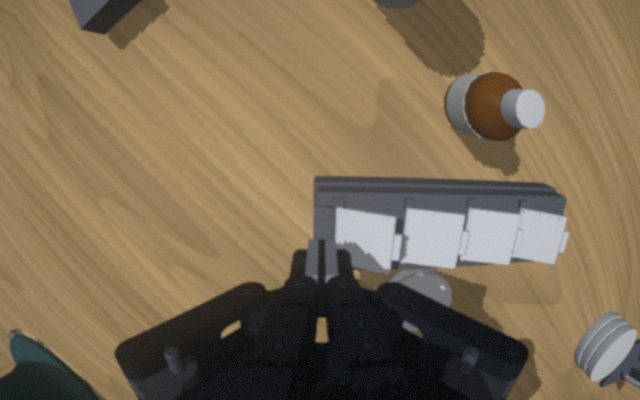

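Call:
play_rows --motion '[[[0,0,-0.02],[0,0,0]],[[0,0,-0.035],[0,0,0]],[[0,0,-0.04],[0,0,0]],[[0,0,-0.04],[0,0,0]],[[0,0,-0.04],[0,0,0]]]'

```text
time: 3.7
tool_pos: [0.5248, -0.0915, 0.0443]
tcp_rot: [-1.481, 0.618, -0.618]
wrist_force: [0.3, 0.6, 0.8]
width: 0.001
```

Call:
play_rows --motion '[[[0,0,-0.005],[0,0,0]],[[0,0,-0.0075],[0,0,0]],[[0,0,-0.01],[0,0,0]],[[0,0,-0.01],[0,0,0]]]'

```text
time: 4.2
tool_pos: [0.5247, -0.0915, 0.0402]
tcp_rot: [-1.481, 0.618, -0.618]
wrist_force: [0.4, 0.4, 0.5]
width: 0.0
```

Call:
play_rows --motion '[[[0,0,-0.0015],[0,0,0]],[[0,0,-0.0025],[0,0,0]],[[0,0,-0.0025],[0,0,0]]]'

```text
time: 4.58
tool_pos: [0.525, -0.0915, 0.0395]
tcp_rot: [-1.481, 0.618, -0.618]
wrist_force: [-0.4, 0.0, 1.7]
width: -0.004
```

Call:
play_rows --motion '[[[0.0088,-0.0089,0],[0,0,0]],[[0.0175,-0.0178,0],[0,0,0]],[[0.0263,-0.0267,0],[0,0,0]],[[0.035,-0.0357,0],[0,0,0]]]'

```text
time: 5.08
tool_pos: [0.5394, -0.1061, 0.0395]
tcp_rot: [-1.481, 0.618, -0.619]
wrist_force: [-1.7, 1.5, 4.8]
width: -0.002
```

```bash
python3 - <<'E'
from h import *
im,d=cams.read_camera('wrist'); save('wrist3.png',im)
s=bot.read_state(); print(s['tool_pos'],s['wrist_force'])
E
```

```text
[ 0.53997386 -0.10663582  0.03964202] [-1.37614956  0.47412624  3.78036997]
```

View pics/wrist3.png

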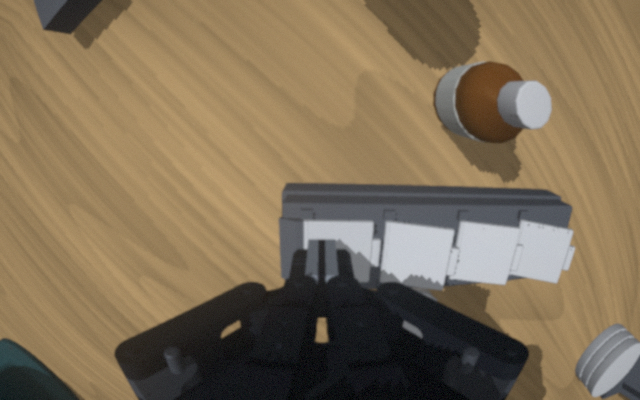

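Call:
play_rows --motion '[[[0.007,-0.0071,0],[0,0,0]],[[0.014,-0.0143,0],[0,0,0]],[[0.021,-0.0214,0],[0,0,0]],[[0.028,-0.0285,0],[0,0,0]],[[0.035,-0.0357,0],[0,0,0]],[[0.042,-0.0428,0],[0,0,0]]]'

```text
time: 5.88
tool_pos: [0.5558, -0.123, 0.0393]
tcp_rot: [-1.481, 0.618, -0.618]
wrist_force: [-1.3, 2.4, 4.5]
width: 0.001
```

```bash
cat > prof.py <<'E'
from h import *
import sys
def prof(name):
    T=tw(); im,d=cams.read_camera('wrist'); save(name+'.png',im)
    s=bot.read_state(); print(s['time'],s['tool_pos'],s['wrist_force'])
    P=wcloud(d,np.ones(d.shape,bool),T); P=P[(P[:,2]>.025)&(P[:,2]<.07)]
    h=np.radians(-45.5); e=np.array([np.cos(h),np.sin(h)]); f=np.array([-e[1],e[0]])
    c0=np.array([.590,-.158]); x=(P[:,:2]-c0)@e*1000; y=(P[:,:2]-c0)@f*1000
    o=[]
    for b in range(-96,96,6):
        j=(x>=b)&(x<b+6)&(y>11)&(y<16)
        o.append((b+3,round(float(np.median(P[j,2]))*1000,1) if j.sum()>3 else None))
    print(o)
    cl=(s['tool_pos'][:2]-c0); print('tcp in box',cl@e*1000,cl@f*1000)
if __name__=='__main__': prof(sys.argv[1])
E
python3 prof.py wrist4
```

```text
5.925 [ 0.55622014 -0.12346126  0.03937739] [-1.22587434  0.63557623  3.46651994]
[(-93, 35.5), (-87, 38.0), (-81, 38.9), (-75, 39.0), (-69, 38.9), (-63, 38.9), (-57, 39.1), (-51, 48.6), (-45, 47.8), (-39, 38.5), (-33, 40.8), (-27, 42.6), (-21, 45.0), (-15, 46.7), (-9, 48.6), (-3, 34.3), (3, 38.2), (9, 40.9), (15, 43.0), (21, 45.1), (27, 47.0), (33, 48.8), (39, 34.4), (45, 38.3), (51, 42.5), (57, 45.6), (63, 49.4), (69, 52.7), (75, 35.2), (81, 34.5), (87, 34.5), (93, 33.9)]
tcp in box -48.31139225102557 0.11502062051362352
```

View pics/wrist4.png

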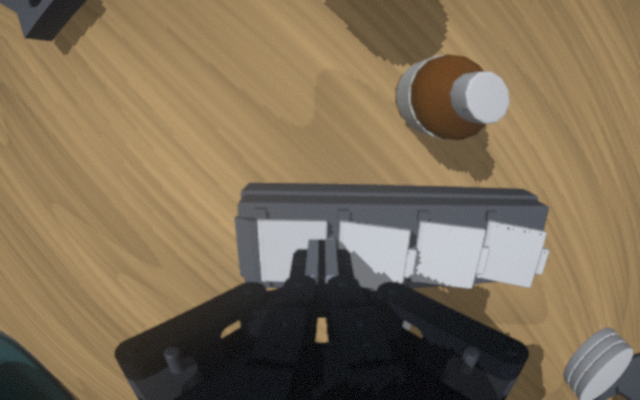

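Call:
play_rows --motion '[[[0.007,-0.0071,0],[0,0,0]],[[0.014,-0.0143,0],[0,0,0]],[[0.021,-0.0214,0],[0,0,0]],[[0.028,-0.0285,0],[0,0,0]]]'

```text
time: 6.42
tool_pos: [0.5671, -0.1346, 0.0393]
tcp_rot: [-1.481, 0.618, -0.618]
wrist_force: [-2.2, 2.7, 4.9]
width: 0.003
```

Call:
play_rows --motion '[[[0.007,-0.0071,0],[0,0,0]],[[0.014,-0.0143,0],[0,0,0]],[[0.021,-0.0214,0],[0,0,0]],[[0.028,-0.0285,0],[0,0,0]],[[0.035,-0.0357,0],[0,0,0]],[[0.042,-0.0428,0],[0,0,0]]]'

```text
time: 7.18
tool_pos: [0.5838, -0.1516, 0.0393]
tcp_rot: [-1.481, 0.618, -0.618]
wrist_force: [-1.6, 2.4, 3.3]
width: -0.003
```

```bash
python3 prof.py wrist5
```

```text
7.225 [ 0.58421623 -0.15198744  0.03940491] [-0.99448186  1.55329511  4.91553531]
[(-93, 35.5), (-87, 38.2), (-81, 38.6), (-75, 38.8), (-69, 38.9), (-63, 38.9), (-57, 39.0), (-51, 38.9), (-45, 34.9), (-39, 38.1), (-33, 38.8), (-27, 39.0), (-21, 38.8), (-15, 39.5), (-9, 46.9), (-3, 39.3), (3, 38.3), (9, 40.7), (15, 42.9), (21, 45.0), (27, 46.9), (33, 48.8), (39, 34.4), (45, 38.2), (51, 42.2), (57, 45.6), (63, 48.9), (69, 52.3), (75, 35.0), (81, 34.4), (87, 34.5), (93, 34.0)]
tcp in box -8.342355280543966 0.08898510761574333
```

Lids 0 and 1 are flat, and forces are 3–5 N. Continuing over lid2.

Call:
play_rows --motion '[[[0.007,-0.0071,0],[0,0,0]],[[0.014,-0.0143,0],[0,0,0]],[[0.021,-0.0214,0],[0,0,0]],[[0.028,-0.0285,0],[0,0,0]],[[0.035,-0.0357,0],[0,0,0]]]'

```text
time: 7.85
tool_pos: [0.598, -0.166, 0.0394]
tcp_rot: [-1.481, 0.618, -0.619]
wrist_force: [-2.0, 2.9, 3.9]
width: 0.001
```

Call:
play_rows --motion '[[[0.007,-0.0071,0],[0,0,0]],[[0.014,-0.0143,0],[0,0,0]],[[0.021,-0.0214,0],[0,0,0]],[[0.028,-0.0285,0],[0,0,0]],[[0.035,-0.0357,0],[0,0,0]]]'

```text
time: 8.48
tool_pos: [0.6118, -0.1802, 0.0393]
tcp_rot: [-1.481, 0.618, -0.618]
wrist_force: [-2.2, 2.3, 4.9]
width: -0.0
```

```bash
python3 prof.py wrist6
```

```text
8.525 [ 0.61220885 -0.18056928  0.03939245] [-1.11929677  1.95575221  4.22851573]
[(-93, 35.4), (-87, 37.8), (-81, 38.8), (-75, 38.8), (-69, 38.9), (-63, 38.9), (-57, 38.8), (-51, 38.9), (-45, 35.0), (-39, 38.4), (-33, 39.0), (-27, 38.8), (-21, 38.7), (-15, 38.9), (-9, 38.7), (-3, 34.9), (3, 38.4), (9, 38.8), (15, 39.0), (21, 38.8), (27, 47.0), (33, 47.6), (39, 38.0), (45, 38.3), (51, 42.1), (57, 45.3), (63, 48.6), (69, 52.0), (75, 35.0), (81, 34.4), (87, 34.3), (93, 34.2)]
tcp in box 31.66393620883698 0.021453944293134408
```

View pics/wrist6.png

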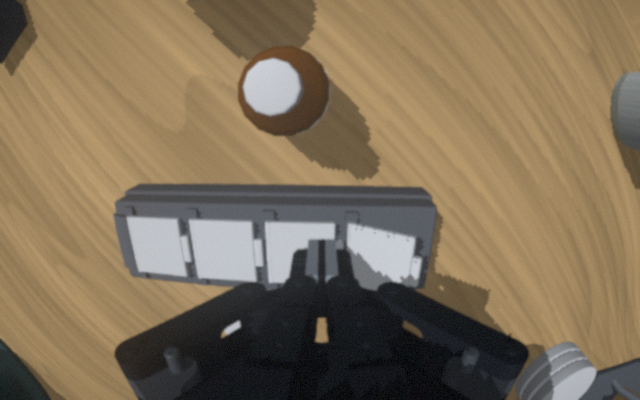

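Call:
play_rows --motion '[[[0.007,-0.0071,0],[0,0,0]],[[0.014,-0.0143,0],[0,0,0]],[[0.021,-0.0214,0],[0,0,0]],[[0.028,-0.0285,0],[0,0,0]],[[0.035,-0.0357,0],[0,0,0]]]'

```text
time: 9.15
tool_pos: [0.6257, -0.1943, 0.0393]
tcp_rot: [-1.481, 0.618, -0.618]
wrist_force: [-1.3, 2.1, 4.2]
width: 0.003
```

Call:
play_rows --motion '[[[0.007,-0.0071,0],[0,0,0]],[[0.014,-0.0143,0],[0,0,0]],[[0.021,-0.0214,0],[0,0,0]],[[0.028,-0.0285,0],[0,0,0]],[[0.035,-0.0357,0],[0,0,0]],[[0.042,-0.0428,0],[0,0,0]],[[0.049,-0.0499,0],[0,0,0]],[[0.049,-0.0499,0],[0,0,0]]]'

```text
time: 10.15
tool_pos: [0.6458, -0.2148, 0.0394]
tcp_rot: [-1.481, 0.617, -0.619]
wrist_force: [-0.4, 0.1, 4.6]
width: -0.002
```

```bash
python3 prof.py wrist7
```

```text
10.2 [ 0.64575185 -0.21477509  0.03947623] [0.02467598 0.59169682 3.28779902]
[(-93, 35.8), (-87, 38.1), (-81, 39.1), (-75, 39.0), (-69, 38.9), (-63, 39.1), (-57, 39.0), (-51, 39.2), (-45, 36.2), (-39, 38.7), (-33, 39.0), (-27, 39.0), (-21, 39.1), (-15, 39.0), (-9, 39.0), (-3, 35.2), (3, 38.6), (9, 39.1), (15, 39.0), (21, 38.9), (27, 39.0), (33, 39.1), (39, 35.0), (45, 38.6), (51, 39.2), (57, 38.9), (63, 39.1), (69, 39.0), (75, 39.9), (81, 47.2), (87, 35.1), (93, 34.2)]
tcp in box 79.5718424894157 -0.029156590050531672
```

View pics/wrist7.png

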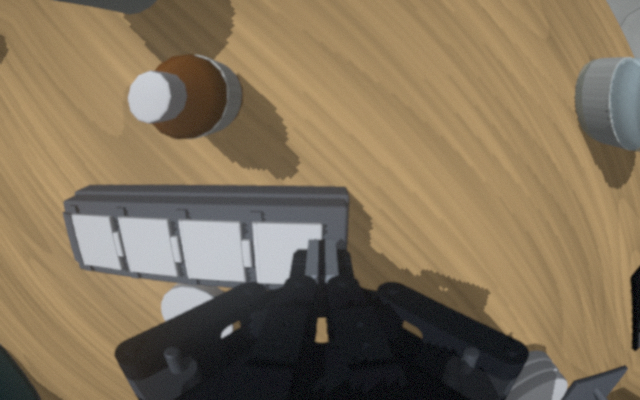

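All four lids are flat, so I'm lifting straight up.

Call:
play_rows --motion '[[[0,0,0.02],[0,0,0]],[[0,0,0.1],[0,0,0]],[[0,0,0.2],[0,0,0]],[[0,0,0.35],[0,0,0]],[[0,0,0.35],[0,0,0]],[[0,0,0.35],[0,0,0]],[[0,0,0.35],[0,0,0]]]'

```text
time: 11.08
tool_pos: [0.6437, -0.2137, 0.1769]
tcp_rot: [-1.481, 0.621, -0.615]
wrist_force: [0.1, 0.8, -0.9]
width: -0.001
```

```bash
python3 prof.py wrist8; python3 - <<'E'
from h import *
im,d=cams.read_camera('top'); a=cv2.imread('pics/top1.png'); save('top2.png',im)
b=cv2.cvtColor(im,cv2.COLOR_RGB2BGR); c=[cv2.resize(i[100:220,180:440],None,fx=3,fy=2.5) for i in (a,b)]
cv2.imwrite('pics/cmp.png',np.vstack(c))
E
```

```text
11.125 [ 0.64374166 -0.21371167  0.17671701] [ 0.49421551  0.01489502 -0.32563762]
[(-93, 36.6), (-87, 39.1), (-81, 39.6), (-75, 39.6), (-69, 39.6), (-63, 39.5), (-57, 39.7), (-51, 39.7), (-45, 35.6), (-39, 38.9), (-33, 39.6), (-27, 39.6), (-21, 39.2), (-15, 39.4), (-9, 39.5), (-3, 35.8), (3, 38.5), (9, 39.7), (15, 39.7), (21, 39.4), (27, 39.8), (33, 39.3), (39, 35.9), (45, 38.4), (51, 39.7), (57, 39.7), (63, 39.8), (69, 39.8), (75, 39.6), (81, 35.7), (87, 35.0), (93, 34.8)]
tcp in box 77.4044018808093 -0.7175641516336678
```

View pics/wrist8.png

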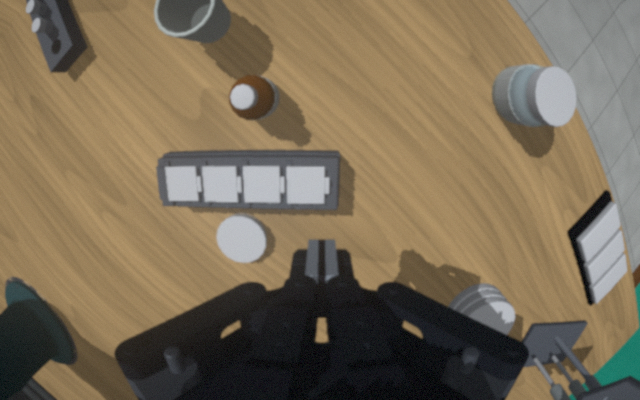

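View pics/cmp.png

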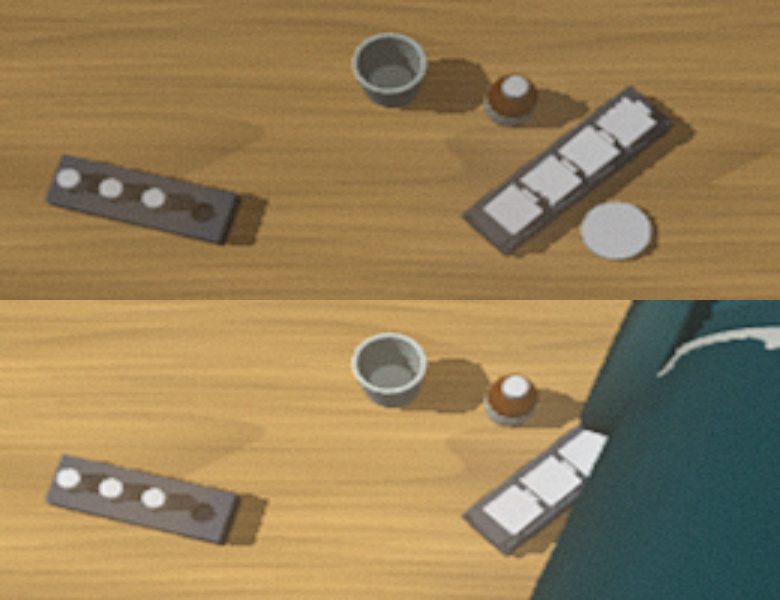

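```bash
python3 -c "
from h import *
print(bot.read_state()['joint_vel'].round(3)); print(bot.finish_job())"
```

```text
[ 0.001 -0.002 -0.009  0.001 -0.     0.   ]
the job is handed in; nothing more can be done
None
```

All four lids are shut flat. I closed the gripper, touched down on the level land behind lid0, and slid lightly along the row over lid0, lid1, lid2 and lid3 in that order. Then I lifted straight up about 14 cm and handed the job in at about 11 s of the 38 s allowed.

- **Lids:** the last wrist depth profile shows all four level at about 39.6 mm (nominal 40 mm), with the deck back up. Depth profiles after each lid showed it flat while the later ones were still open.
- **Force:** readings while sliding were about 3–5 N upward. I read them at the end of each move, so a brief peak between readings would not show.
- **Bystanders:** rack, vials, cup and bottle stand in the same places in the before-and-after top pictures. The arm hides the dish in the last top picture. In the last wrist picture it lies beside the box as before, but I did not measure its position again.

No check failed. The estimates of the box's heading differed by about 3° (-43.4° to -46.4°). I used -45.5°, and the finger stayed roughly centred across the lids in the wrist pictures.

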